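# Stock the sliding utensil carrier and send it to the serving station

## Task

Slide the cup carrier from its parked end of the rail to the middle, loading station so that it clicks into its detent, and while it is there stand every serving utensil lying on the counter upright in the carrier's cups, handle end down and head up. Then push the loaded carrier on along the rail until it rests in the detent at the serving end, with all the utensils still standing in their cups. Leave the crockery and jars around it as they are.

Things in the scene. Friction and masses are not known exactly. Their poses are not given: they have to be found in the camera images.
- rail: fixed rail slide on the counter: base 90 x 520 mm, rails up to 25 mm above the counter; origin at the centre of its underside, its y axis runs along the rail towards the serving end (robot's left), its x axis across it, away from the robot. Black plates on the robot's side mark the three stations, 100 mm apart.
- carrier (a joint): position of the carrier along the rail's +y, in m: 0 = parked (right end), 0.100 = loading station (middle), 0.200 = serving station (left end; the end stop is 4 mm beyond). A spring-like detent at each station draws the carrier in once it is past half way (50 mm) between two stations; pushing it over the hump takes about 7 N plus drag, and it then runs on by itself to the next station and comes to rest within 4 mm of it. It starts parked with its cups empty.
- carrier_mid (a point): middle of the carrier, on top of its plate, 36 mm above the counter; axes as the rail's. Aluminium plate 78 (x) x 280 (y) x 10 mm thick, bearing four open square steel cups in a row along y with grey spacers 60 mm high between them. Plate end faces 140 mm, outer faces of the end cups 134 mm either side of this point; push on an end cup or plate end.
- cup0 (a point): inner floor centre of cup 0 (0 = parked end .. 3 = serving end), 40 mm above the counter. Each cup is 44 x 44 mm inside, walls 4 mm, rim 81 mm above this point; cups stand 72 mm apart.
- cup1 (a point): inner floor centre of cup 1 (0 = parked end .. 3 = serving end), 40 mm above the counter. Each cup is 44 x 44 mm inside, walls 4 mm, rim 81 mm above this point; cups stand 72 mm apart.
- cup2 (a point): inner floor centre of cup 2 (0 = parked end .. 3 = serving end), 40 mm above the counter. Each cup is 44 x 44 mm inside, walls 4 mm, rim 81 mm above this point; cups stand 72 mm apart.
- cup3 (a point): inner floor centre of cup 3 (0 = parked end .. 3 = serving end), 40 mm above the counter. Each cup is 44 x 44 mm inside, walls 4 mm, rim 81 mm above this point; cups stand 72 mm apart.
- turner: turner: head is a flat steel plate 44 wide, 6 thick. Absent in some starts (None). 200 mm long: a wooden handle 150 long x 18 wide x 22 high with a rounded end, then the head, 50 long. Lies along its x axis, head at +x; origin at mid-length on the underside, so the handle spans x -100 to +50 mm and its centre line is 11 mm above the origin; balance point near the origin. About 85 g. Starts lying flat, roughly along the robot's y.
- turner_tail (a point): centre of the turner's handle end (the end without the head), at x = -100 mm, z = 11 mm in its body frame; with the turner stood in a cup this end is at the cup floor. None if absent.
- spoon: serving spoon: head is a round steel bowl 46 across, 14 thick. Absent in some starts (None). 200 mm long: a wooden handle 150 long x 18 wide x 22 high with a rounded end, then the head, 50 long. Lies along its x axis, head at +x; origin at mid-length on the underside, so the handle spans x -100 to +50 mm and its centre line is 11 mm above the origin; balance point near the origin. About 85 g. Starts lying flat, roughly along the robot's y.
- spoon_tail (a point): centre of the spoon's handle end (the end without the head), at x = -100 mm, z = 11 mm in its body frame; with the spoon stood in a cup this end is at the cup floor. None if absent.
- fork: serving fork: head is a steel fork 30 wide with two prongs. Absent in some starts (None). 200 mm long: a wooden handle 150 long x 18 wide x 22 high with a rounded end, then the head, 50 long. Lies along its x axis, head at +x; origin at mid-length on the underside, so the handle spans x -100 to +50 mm and its centre line is 11 mm above the origin; balance point near the origin. About 85 g. Starts lying flat, roughly along the robot's y.
- fork_tail (a point): centre of the fork's handle end (the end without the head), at x = -100 mm, z = 11 mm in its body frame; with the fork stood in a cup this end is at the cup floor. None if absent.
- scraper: scraper: head is a plain white plastic block 30 wide, 10 thick. Absent in some starts (None). 200 mm long: a wooden handle 150 long x 18 wide x 22 high with a rounded end, then the head, 50 long. Lies along its x axis, head at +x; origin at mid-length on the underside, so the handle spans x -100 to +50 mm and its centre line is 11 mm above the origin; balance point near the origin. About 85 g. Starts lying flat, roughly along the robot's y.
- scraper_tail (a point): centre of the scraper's handle end (the end without the head), at x = -100 mm, z = 11 mm in its body frame; with the scraper stood in a cup this end is at the cup floor. None if absent.
- mug: bystander, leave alone: white mug, 76 dia x 88 high mm, loose, upright, origin at the centre of its underside.
- spice_jar: bystander, leave alone: small glass jar, 48 dia x 85 high mm, loose, upright, origin at the centre of its underside.
- bowl: bystander, leave alone: white bowl, 120 dia x 50 high mm, loose, upright, origin at the centre of its underside.
- salt_jar: bystander, leave alone: glass jar with black cap, 56 dia x 70 high mm, loose, upright, origin at the centre of its underside.
- ramekin: bystander, leave alone: small white cup, 72 dia x 40 high mm, loose, upright, origin at the centre of its underside.
- oil_can: bystander, leave alone: steel can, 66 dia x 120 high mm, loose, upright, origin at the centre of its underside.
There are look-alikes about, which are no part of the job. Leave any blue look-alike of the fork alone.

How it is judged:
By the outcome, as a careful person would: the job done as asked, in the order asked, and still so for the second after the job is handed in, with the robot touching nothing.
Of turner, spoon, fork, scraper only 3 to 4 are there at a start; the rules pass over those that are not, and their reading is None.
At some moment in a run one of turner, spoon, fork, scraper may be knocked a few centimetres aside while the robot is not near it.
It also fails if it takes over 210 s, if anything falls off the work surface, if the arm or the gripper's body presses on something with over 40 N, if the wrist force passes 120 N, or if a joint passes its speed limit or range.

## Robot

A 6-joint arm with a two-finger parallel gripper is mounted at the origin on the work surface. World frame = base frame: x ahead of the robot, y to its left, z up, the work surface at z = 0. Lengths are in mm, angles in degrees, forces in N, time in s.
With the tool pointing down it reaches from about 325 to 925 mm from the base axis. Payload 3.1 kg.
Tool frame: the origin (TCP) lies at the very end of the fingers, on their centre line; the grasp point (between the pads) lies grasp_offset behind it (grasp_offset is the distance from the TCP to the grasp point, in mm); z points along the fingers, y is the line along which they close (so a half turn about z gives the same grasp; the last joint's range is limited). The gripper opens to 85 mm and grips with 20 to 120 N. Pads are 22 mm wide; open, the fingers measure 114 mm over their backs; the gripper's body (76 mm by 85 mm) begins 54 mm behind the grasp point. The pads swing forward as they close: fully open they stand 13 mm farther back than shut.
Start: joints at [59.06, 12.427, 92.441, -0, 75.132, -6.429], TCP at [259.277, 568.695, 231.3] pointing down, gripper open.
Joint ranges: [-157.48, 157.48], [-44.54, 120.13], [17.64, 146.25], [-64.5, 244.5], [7.68, 150.69], [-147.95, 147.95]. Speed limits (degrees/s): [159.86, 159.86, 180, 180, 180, 180].

## Interface

Orientations are given as [roll, pitch, yaw] about the fixed x, y, z axes, in that order (R = Rz(yaw) Ry(pitch) Rx(roll)).
In Python, from station import * gives the robot as it stands. Calls block until the motion is done:
- goto(position, orientation): joint-space move of the TCP to a pose.
- move_l(position, attitude=None, speed=150): straight line of the TCP; attitude=None keeps the orientation; speed is the mean speed in mm/s.
- move_j(angles): joint-space move.
- grip(opening, squeeze=None): finger opening in mm; squeeze is the grip in N (None keeps the last); returns when the fingers have stopped.
- wait(seconds).
- solve_ik(position, orientation): joint angles nearest the present ones, or None.
- get_obs(): the state.
- get_image(name): name is "side" or "top" or "wrist"; returns the picture (480x640x3 uint8, red, green, blue); there is no depth.
- get_calibration(name): a dict with "fx", "fy", "cx", "cy" (pixels), "R" (3x3) and "t" (3): a world point X has camera coordinates R X + t; the wrist camera has in their place "mount" (4x4, takes a point from camera to tool coordinates, whose origin is the TCP and whose axes are the flange's). Camera axes: x right, y down, z forward; pixel columns grow to the right and rows downward; lengths in mm; the calibration is good to about 2 mm. The wrist camera is an equidistant fisheye: a pixel r from the principal point sees the ray r / f radians off the axis. A picture is of the moment at which its call begins: read the wrist's pose just before it. get_calibration takes no time and is no camera call.
A pose or a line that the arm cannot do raises Unreachable and nothing moves.
- sign_off(): hands the job in, once; it reports no verdict.
Trained networks look in the newest picture that a camera, given by its name, has taken for a name from the list of things; names that differ only in an ending like _2 or _b are one class to them, and where a whole thing is asked for, a point or a joint stands for the part that bears it (a point fixed in the world has none). Each returns a list of dicts, best first, with "score" (0 to 1); they miss things now and then, are a little off and sometimes report something else, mostly with a low value. They report only what shows in the picture. A call takes as long as a camera call. They do not tell look-alikes from the thing itself.
- spot_in(name, camera): "extent" ([centre column, centre row, width, height] in pixels, round what is visible of it).
- regions_of(name, camera): "region" (480x640 bool, what is visible of it) and "extent" ([centre column, centre row, width, height] in pixels, round what is visible of it).
The state is a dict: "t": time; "joint_pos": joint angles; "qvel": joint speeds; "effort": joint torques, N m; "tcp_pos": TCP position; "ee_rot": TCP orientation; "wrist_force": force on the tool from outside, world axes, zero at the start; "moment": the same for the moment, N m; "grip_width": finger opening in mm.
Only numpy, scipy, OpenCV 4.12 (cv2) and the standard library are available. Lean on these libraries where they do the work, as an engineer would, in place of code of your own. Each camera call takes 0.05 s, during which the arm holds its last target. There are 200 camera calls.

## Working session

There is one attempt and no reset: what is moved stays moved. The work goes in short steps, each a Python script; the robot and the scene stay as the last script left them, time stands still between calls to the robot, and variables do not carry over. Pictures are saved under pics/ and viewed, on a budget of 14 in all, crops included, one or two more only if the job needs it, and the job is handed in when it is done.

```bash
ls; mkdir -p pics
cat > h.py <<'E'
from station import *
import numpy as np, cv2
def ray(cam,u,v):
    c=get_calibration(cam)
    d=np.array([(u-c['cx'])/c['fx'],(v-c['cy'])/c['fy'],1.])
    R=np.array(c['R']);t=np.array(c['t'])
    return -R.T@t, R.T@d
def px2w(cam,u,v,z):
    o,d=ray(cam,u,v); return o+d*(z-o[2])/d[2]
def proj(cam,X):
    c=get_calibration(cam); p=np.array(c['R'])@np.array(X,float)+np.array(c['t'])
    return np.array([c['fx']*p[0]/p[2]+c['cx'],c['fy']*p[1]/p[2]+c['cy']])
def save(cam,name):
    im=np.array(get_image(cam)); cv2.imwrite('pics/'+name+'.png',im[:,:,::-1]); return im
E
python3 - <<'E'
from h import *
print({k:v for k,v in get_obs().items()}, grasp_offset if 'grasp_offset' in globals() else None)
for c in ['top','side']:
    im=save(c,c+'0'); k=get_calibration(c); print(c,-np.array(k['R']).T@np.array(k['t']),k['fx'])
    for n in ['turner','spoon','fork','scraper','carrier_mid','rail','cup0']+(['mug','spice_jar','bowl','salt_jar','ramekin','oil_can'] if c=='top' else []):
        for r in regions_of(n,c)[:3]:
            print(n,round(r['score'],2),np.round(r['extent']).tolist())
            if c=='top' and n in('turner','spoon','fork','scraper'):
                m=cv2.minAreaRect(np.argwhere(r['region'])[:,::-1].astype(np.float32)); print('  ',m)
                print('  ',np.round([px2w(c,*p,11) for p in cv2.boxPoints(m)]).tolist())
print(get_calibration('wrist'))
E
```

```text
pics
{'t': 0.0, 'joint_pos': array([ 5.90593686e+01,  1.24775284e+01,  9.25311601e+01, -8.03490740e-05,
        7.51318349e+01, -6.42761418e+00]), 'qvel': array([-0.00796455, -0.0785568 ,  0.01809897,  0.00633508,  0.02094278,
        0.08460195]), 'effort': array([-7.78060530e-05, -3.96836078e+01, -3.03853798e+01, -3.10644136e-04,
        9.65870277e-03, -5.11190066e-06]), 'tcp_pos': array([258.84997626, 567.95790993, 229.9354945 ]), 'ee_rot': array([-1.79860351e+02, -1.56541551e-02,  1.55486984e+02]), 'wrist_force': array([ 0.70039489, -0.24091478, -0.22918334]), 'moment': array([ 0.00260127, -0.01128014,  0.02264024]), 'grip_width': 85.400582799121} 18.700000000000003
top [ 442.12919494    6.43953346 1316.04348955] 494.4482534727628
turner 0.76 [175.0, 276.0, 74.0, 21.0]
   ((175.3780517578125, 275.09759521484375), (75.86647033691406, 17.558616638183594), 6.34019136428833)
   [[453.0, 492.0, 11.0], [499.0, 487.0, 11.0], [474.0, 288.0, 11.0], [428.0, 293.0, 11.0]]
fork 0.63 [482.0, 282.0, 71.0, 14.0]
   ((481.0, 280.5), (11.0, 74.0), 90.0)
   [[453.0, -318.0, 11.0], [450.0, -512.0,
[... 1290 characters left out ...]
0, 94.0]
fork 0.87 [404.0, 389.0, 79.0, 74.0]
scraper 0.7 [273.0, 251.0, 35.0, 47.0]
scraper 0.55 [377.0, 245.0, 99.0, 94.0]
carrier_mid 0.69 [375.0, 245.0, 94.0, 93.0]
rail 0.93 [357.0, 247.0, 152.0, 113.0]
cup0 0.74 [377.0, 247.0, 96.0, 93.0]
{'fx': 371.64829954431775, 'fy': 371.64829954431775, 'cx': 318.01898223097567, 'cy': 239.94298674909558, 'mount': array([[-3.18375503e-05, -9.48069499e-01, -3.18063239e-01,
         8.10033224e+01],
       [ 9.99999873e-01, -1.90397173e-04,  4.67429706e-04,
        -1.99091938e+00],
       [-5.03714189e-04, -3.18063184e-01,  9.48069384e-01,
        -1.42892180e+02],
       [ 0.00000000e+00,  0.00000000e+00,  0.00000000e+00,
         1.00000000e+00]])}
```

Run:
```python
import cv2
im=cv2.imread('pics/top0.png'); c=im[140:350,110:560]
cv2.imwrite('pics/topc.png',cv2.resize(c,(800,373),interpolation=cv2.INTER_CUBIC))
```

```text
(no output)
```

View pics/topc.png

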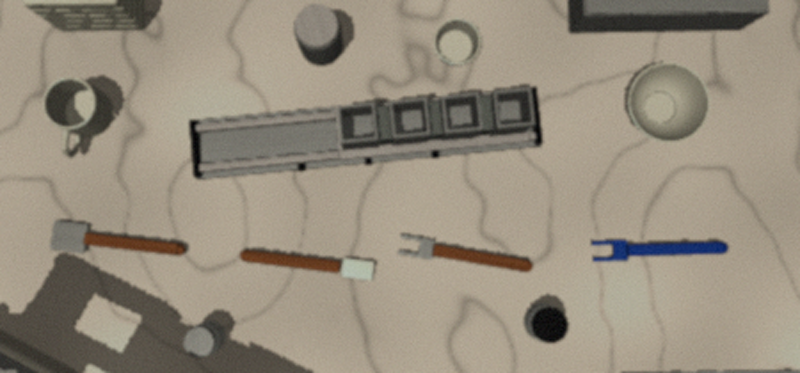

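View pics/side0.png

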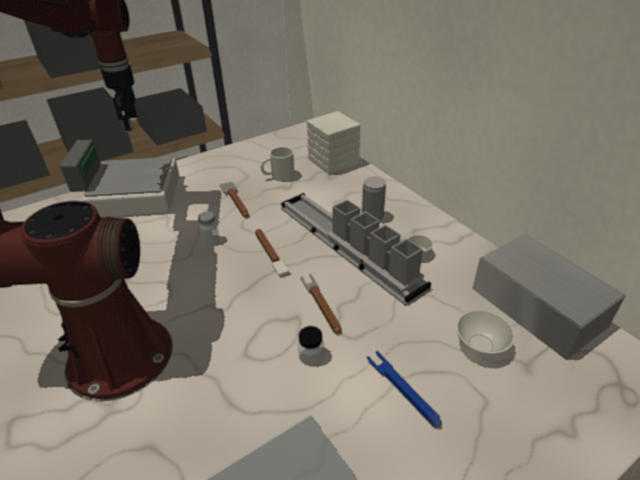

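The top view shows turner, scraper and fork, all with brown handles. Heads are at +y, -y and +y, with tails at about px (215,279), (246,283) and (409,290). The spoon is absent and the blue fork on the right is a decoy. The station plates are at about px (279,234), (317,230) and (355,226). Next I compute poses, check IK and make the first push.

```bash
cat >> h.py <<'E'
from scipy.spatial.transform import Rotation as Ro
def rpy(x,z):
    x=np.array(x,float);z=np.array(z,float);x/=np.linalg.norm(x);z/=np.linalg.norm(z)
    return Ro.from_matrix(np.c_[x,np.cross(z,x),z]).as_euler('xyz',degrees=True)
def down(yaw): # tool x at world yaw, pointing down
    a=np.radians(yaw); return rpy([np.cos(a),np.sin(a),0],[0,0,-1])
HEAD={'turner':1,'scraper':-1,'fork':1}
def utensil(n,near=None,take=True):
    """top camera: tail point (z=11) and unit vector tail->head"""
    if take: get_image('top')
    best=None
    for r in regions_of(n,'top'):
        p=np.argwhere(r['region'])[:,::-1].astype(np.float32)
        if len(p)<200: continue
        vx,vy,_,_=cv2.fitLine(p,cv2.DIST_HUBER,0,.01,.01).ravel(); d=np.array([vx,vy])
        if -d[0]*HEAD[n]<0: d=-d           # image +u = world -y
        c=np.median(p,0); s=(p-c)@d
        q=p[s<np.percentile(s,60)]; m=q.mean(0)   # centre line from the handle part
        tail=m+d*(s.min()-(m-c)@d-.5); T=px2w('top',*tail,14); H=px2w('top',*(tail+d*50),14)
        L=np.linalg.norm(px2w('top',*(tail+d*(s.max()-s.min()+1)),14)-T)
        if near is not None and np.linalg.norm((T-near)[:2])>90: continue
        e=(H-T)/np.linalg.norm(H-T); return T,e,L,r['score']
E
python3 - <<'E'
from h import *
P=[px2w('top',*(np.array(c)/1.7778+[110,140]),20) for c in [(301,167),(368,160),(435,153)]]
print(np.round(P))
ay=P[0]-P[2]; ay/=np.linalg.norm(ay); ax=np.array([ay[1],-ay[0],0]); C=P[1]+45*ax
print('rail C',C,'yaw',np.degrees(np.arctan2(ax[1],ax[0])))
for c in [(362,122),(411,117),(461,112),(513,107)]:
    w=px2w('top',*(np.array(c)/1.7778+[110,140]),121); print('cup',np.round(w), 'rail', np.round([(w-C)@ax,(w-C)@ay]))
for n,k in (('turner',[460,290]),('scraper',[445,205]),('fork',[420,-225])):
    print(n,utensil(n,np.array(k+[0])))
up=np.array([0,0,1])
for i in range(4):
    g=C+ay*(i*72-108); 
    for z in (160,290): p=g+ax*18.7; p[2]=z; print(i,z,solve_ik(p,rpy(up,ax)))
for y in(-234-25,-134+10): p=C+ay*y;p[2]=70; print(solve_ik(p,down(np.degrees(np.arctan2(ay[1],ay[0])))),solve_ik(p,down(180+np.degrees(np.arctan2(ay[1],ay[0])))))
E
```

```text
[[567. 114.  20.]
 [576.  14.  20.]
 [585. -85.  20.]]
rail C [621.14500659  18.28409725  20.        ] yaw 5.084924534823266
cup [618.  21. 121.] rail [-3.  3.]
cup [624. -46. 121.] rail [ -3. -64.]
cup [ 630. -115.  121.] rail [  -3. -133.]
cup [ 636. -186.  121.] rail [  -4. -205.]
turner (array([449.2847644, 290.6597176,  14.       ]), array([0.12718386, 0.99187916, 0.        ]), np.float64(198.45737955940294), 0.7)
scraper (array([440.57713205, 209.74042908,  14.        ]), array([-0.1423609 , -0.98981482,  0.        ]), np.float64(204.58041428863484), 0.92)
fork (array([ 417.17497804, -223.6428036 ,   14.        ]), array([0.17942811, 0.98377109, 0.        ]), np.float64(194.03048715676195), 0.82)
0 160 [-29.39789729  26.84023708 131.10142334 143.45838667  71.96699821
 -77.07912875]
0 290 [-29.39789729   4.19047116 134.18708268 137.42313042  56.80342916
 -63.29502673]
1 160 [-18.99745387  25.72151148 133.77045119 154.4897203   71.3464373
 -81.32198813]
1 290 [-18.99745387   1.52340705 137.04072569 149.19754709  52.83016501
 -70.19105954]
2 160 [ -7.13779875  25.33863922 134.70787249 167.02235965  70.51733843
 -85.60474822]
2 290 [ -7.13779875   0.5385332  138.05053869 163.8893661   49.72469013
 -79.42344716]
3 160 [  5.28330694  25.70406775 133.81286441 180.21177141  69.51706046
 -90.07410514]
3 290 [  5.28330694   1.47943106 137.08632285 180.26460937  48.56605705
 -90.17510757]
[-26.25828472  29.07133677  89.06506104   0.          61.86360219
 -31.34320925] None
[-15.72211739  24.22117123  96.07910586   0.          59.6997229
 -20.80704192] None<sys>:0: UserWarning: Gimbal lock detected. Setting third angle to zero since it is not possible to uniquely determine all angles.
```

```bash
cat >> h.py <<'E'
YAW=5.085; ax=np.array([np.cos(np.radians(YAW)),np.sin(np.radians(YAW)),0]); ay=np.array([-ax[1],ax[0],0])
C=np.array([621.1,18.3,0])-2*ax
up=np.array([0,0,1.])
def rp(x,y,z): return C+ax*x+ay*y+up*z
E
python3 - <<'E'
from h import *
for yw in (YAW,YAW+180):
  print([solve_ik(rp(0,y,75),down(yw)) for y in(-275,-175,-75)])
for y in (-36,36,108):
  print([np.round(q) if q is not None else q for q in (solve_ik(rp(x+18.7,y,z),rpy(up,ax)) for x,z in((0,380),(-100,380),(-130,420)))])
ori=down(YAW+180) if solve_ik(rp(0,-275,75),down(YAW+180)) is not None else down(YAW)
print(ori)
grip(0,40)
goto(rp(0,-280,220),ori); move_l(rp(0,-280,75))
f0=get_obs()['wrist_force']
for y in range(-262,-172,8):
    move_l(rp(0,y,75),speed=60); o=get_obs(); print(y,np.round([(o['tcp_pos']-C)@ay,(o['wrist_force']-f0)@ay],1))
save('top','top1')
move_l(rp(0,-280,75)); move_l(rp(0,-280,230)); save('top','top2'); save('wrist','w2'); print(get_obs()['tcp_pos'],get_obs()['t'])
E
```

```text
[array([-2.74805323e+01,  2.92652671e+01,  8.81623448e+01, -2.54444375e-14,
        6.25723881e+01,  5.74344677e+01]), array([-1.99750290e+01,  2.51728219e+01,  9.40972988e+01, -2.54444375e-14,
        6.07298793e+01,  6.49399710e+01]), array([-1.15633694e+01,  2.25248573e+01,  9.78184196e+01, -2.54444375e-14,
        5.96567230e+01,  7.33516306e+01])]
[array([-2.74805323e+01,  2.92652671e+01,  8.81623448e+01, -2.54444375e-14,
        6.25723881e+01, -1.22565532e+02]), array([-1.99750290e+01,  2.51728219e+01,  9.40972988e+01, -2.54444375e-14,
        6.07298793e+01, -1.15060029e+02]), array([-1.15633694e+01,  2.25248573e+01,  9.78184196e+01, -2.54444375e-14,
        5.96567230e+01, -1.06648369e+02])]
[array([-19., -13., 136., 141.,  40., -58.]), None, None]
[array([ -7., -14., 137., 158.,  35., -72.]), None, None]
[array([  5., -13., 136., 180.,  33., -90.]), None, None]
[-180.       0.    -174.915]
-262 [-2.614e+02 -1.000e-01]
-254 [-254.2   -0.8]
-246 [-246.9   -3.4]
-238 [-239.6   -3.5]
-230 [-231.9   -5.1]
-222 [-223.7   -3.4]
-214 [-214.9   -2.4]
-206 [-205.6    1. ]
-198 [-1.97e+02  1.00e-01]
-190 [-189.1    0.4]
-182 [-181.5   -0.2]
-174 [-1.735e+02  1.000e-01]
[ 643.04200269 -260.31355853  227.94026418] 12.2417<stdin>:5: UserWarning: Gimbal lock detected. Setting third angle to zero since it is not possible to uniquely determine all angles.
```

Run:
```python
import cv2
from h import *
im=cv2.imread('pics/top2.png').copy()
for i in range(4):
    for s in((-22,-22),(22,-22),(22,22),(-22,22)):
        cv2.circle(im,tuple(np.round(proj('top',rp(s[0],-108+72*i+s[1],121))).astype(int)),0,(0,0,255),-1)
c=im[140:300,200:440]
cv2.imwrite('pics/top2c.png',cv2.resize(c,(800,533),interpolation=cv2.INTER_NEAREST))
```

```text
(no output)
```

View pics/top2c.png

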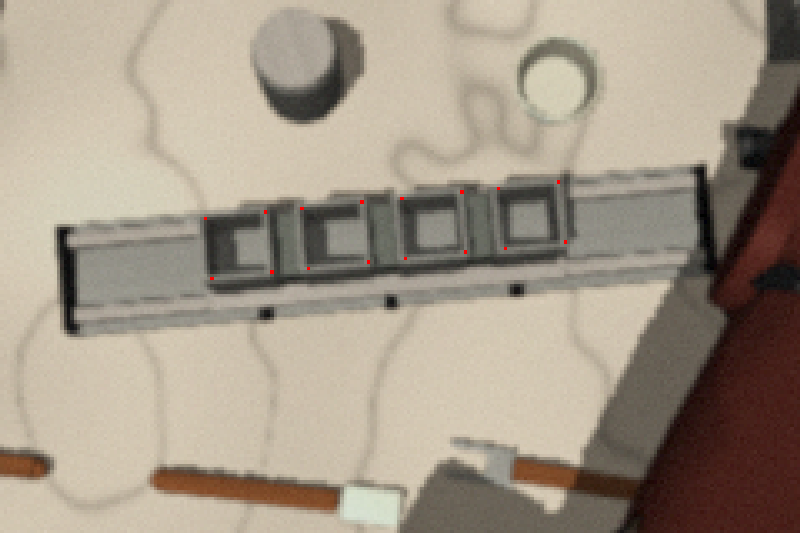

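Carrier is at the loading station: predicted cup corners (red) match the cup mouths (about 210–565 px in the crop) within about 2 mm. Next I fit a small FK model from IK samples so I can vet the reorientation path, then pick the fork.

```bash
cat >> h.py <<'E'
C=C-1.5*ay
import os,json,itertools
def fk(q,p,s):
    R=lambda a,d:Ro.from_euler(a,d,degrees=True)
    r0,h,L2,e,L4,L6=p[:6]
    A=R('z',q[0]); B=A*R('y',q[1]); F=A*R('y',q[1]+q[2]); W=F*R('z',s[0]*q[3]); T=W*R('y',q[4])
    w=A.apply([r0,0,h])+B.apply([0,0,L2])+F.apply([e,0,L4]); T6=T*R('z',s[1]*q[5]+s[2])
    return w+T.apply([0,0,L6]),T6,w
E
cat > fit.py <<'E'
import warnings; warnings.filterwarnings('ignore')
from h import *
from scipy.optimize import least_squares
S=[]
rng=np.random.default_rng(0)
for i in range(40):
    p=rp(rng.uniform(-60,60),rng.uniform(-150,250),rng.uniform(160,380))
    o=rpy(up,ax) if i%2 else down(YAW+rng.uniform(30,150))
    q=solve_ik(p,o)
    if q is not None: S.append((np.array(q),p,Ro.from_euler('xyz',o,degrees=True)))
best=None
for s0,s1,s2 in itertools.product((1,-1),(1,-1),(0,90,180,270)):
    s=(s0,s1,s2)
    f=lambda p:np.concatenate([fk(q,p,s)[0]-x for q,x,_ in S])
    r=least_squares(f,[0,300,350,50,400,200]); rot=np.mean([(fk(q,r.x,s)[1].inv()*R).magnitude() for q,_,R in S])
    c=np.abs(r.fun).max()+100*rot
    if best is None or c<best[0]: best=(c,r.x.tolist(),s,rot,np.abs(r.fun).max())
print(len(S),best); json.dump(best[1:3],open('fk.json','w'))
pz,s=best[1:3]
def path(q0,q1,tail):
    m=[]
    for t in np.linspace(0,1,21):
        x,R,w=fk(q0+(q1-q0)*t,pz,s); 
        g=x-R.apply([0,0,18.7]); m.append([*x,(g-R.apply([tail,0,0]))[2],(g+R.apply([80,0,0]))[2],w[2]])
    return np.round(m)
for n,k,cup in (('fork',[420,-225],1),('scraper',[445,205],2),('turner',[460,290],3)):
    T,e,L,sc=utensil(n,np.array(k+[0])); print(n,T,e,L)
    g=T+120*e; yw=np.degrees(np.arctan2(e[1],e[0]))
    for z in (2,250,330): 
        g[2]=z; q=solve_ik(g,down(yw)); print(z,None if q is None else np.round(q))
        if q is None: continue
        qa=np.array(q)
    qb=np.array(solve_ik(rp(18.7,-108+72*cup,380),rpy(up,ax))); print(qb.round()); print(path(qa,qb,120)[::2])
E
python3 fit.py
```

```text
40 (np.float64(75.76250796628852), [-58.349147072164094, 306.44571352610126, 493.098652797576, 71.30744818201629, 609.5158411277569, 338.8146937087689], (1, 1, 90), np.float64(7.053323935426188e-16), np.float64(75.76250796628845))
fork [ 426.8953839  -177.99077661   14.        ] [0.1550556  0.98790574 0.        ] 153.74734117004758
2 [-17.  11. 123.  -0.  46.  -8.]
250 [-17. -11. 114.   0.  77.  -8.]
330 [-17. -14. 108.   0.  86.  -8.]
[-19. -13. 136. 140.  41. -58.]
[[ 410. -122.  332.  350.  350.  670.]
 [ 438.  -48.  311.  302.  348.  640.]
 [ 467.   19.  310.  275.  361.  610.]
 [ 497.   71.  324.  266.  386.  581.]
 [ 528.  105.  349.  272.  418.  552.]
 [ 559.  118.  377.  286.  451.  523.]
 [ 588.  109.  403.  301.  480.  495.]
 [ 611.   82.  422.  311.  500.  469.]
 [ 626.   39.  428.  312.  507.  442.]
 [ 632.  -14.  419.  299.  498.  417.]
 [ 625.  -71.  393.  273.  473.  393.]]
scraper [441.07687606 207.03040166  14.        ] [-0.13711411 -0.99055526  0.        ] 199.3476283470637
2 None
250 None
330 None
[ -7. -14. 137. 158.  35. -72.]
[[ 410. -122.  332.  350.  350.  670
[... 285 characters left out ...]
 93.  460.  343.  536.  443.]
 [ 638.   42.  436.  316.  514.  417.]
 [ 630.   -8.  393.  273.  473.  393.]]
turner [449.46978162 287.99221029  14.        ] [0.13055044 0.99144167 0.        ] 202.91610491806065
2 [ 35.  28. 100.  -0.  52.  42.]
250 [35. 11. 92. -0. 77. 42.]
330 [35.  8. 87. -0. 85. 42.]
[  5. -13. 136. 180.  33. -90.]
[[503. 348. 332. 350. 350. 670.]
 [459. 405. 321. 304. 361. 643.]
 [434. 457. 339. 286. 399. 615.]
 [433. 494. 378. 296. 453. 588.]
 [458. 508. 428. 324. 508. 560.]
 [501. 490. 474. 360. 556. 532.]
 [554. 441. 507. 388. 586. 504.]
 [605. 363. 518. 398. 594. 476.]
 [641. 265. 501. 381. 577. 448.]
 [654. 158. 458. 337. 536. 420.]
 [640.  57. 393. 273. 473. 393.]]
```

```bash
cat >> h.py <<'E'
import warnings; warnings.filterwarnings('ignore')
START=[59.06,12.427,92.441,0,75.132,-6.429]
def pick(n,near,flip=1,d=120):
    T,e,L,sc=utensil(n,np.array(near+[0])); print(n,np.round(T),np.round(e,3),round(L),round(sc,2))
    assert 185<L<212
    g=T+d*e; yw=np.degrees(np.arctan2(flip*e[1],flip*e[0])); o=down(yw)
    grip(60,60); g[2]=250; goto(g,o); g[2]=60; move_l(g); g[2]=3; move_l(g,speed=60)
    grip(5,60); print('width',get_obs()['grip_width'],'f',get_obs()['wrist_force'].round(1))
    g[2]=330; move_l(g); print('lifted',get_obs()['grip_width'],get_obs()['t'])
E
python3 - <<'E'
from h import *
for f in(1,-1): print([solve_ik(rp(18.7+x,-108+72*c,z),rpy(f*up,ax)) is not None for c in(1,2,3) for x,z in((0,380),(0,160),(-40,160),(-80,160),(-80,260))])
move_j(START); print(get_obs()['t'])
pick('fork',[420,-225])
goto(rp(18.7,-36,380),rpy(up,ax)); o=get_obs(); print(o['grip_width'],o['tcp_pos'],o['ee_rot'],o['t'])
save('side','s1'); save('wrist','w1')
E
python3 -c "
import cv2
a=cv2.imread('pics/s1.png')[60:330,220:540];cv2.imwrite('pics/s1c.png',cv2.resize(a,(710,600),interpolation=cv2.INTER_CUBIC))"
```

```text
[True, True, True, True, False, True, True, True, True, False, True, True, True, True, False]
[True, True, True, True, False, True, True, True, True, False, True, True, True, True, False]
15.7417
fork [ 415. -223.   14.] [0.202 0.979 0.   ] 192 0.67
width 16.4182384656472 f [-0.3  1.2  4.7]
lifted 16.65987981946497 24.225
16.63260768591259 [641.29274543 -17.5443356  380.51594822] [ 46.88817857 -89.95171387 138.21573875] 26.325
```

View pics/s1c.png

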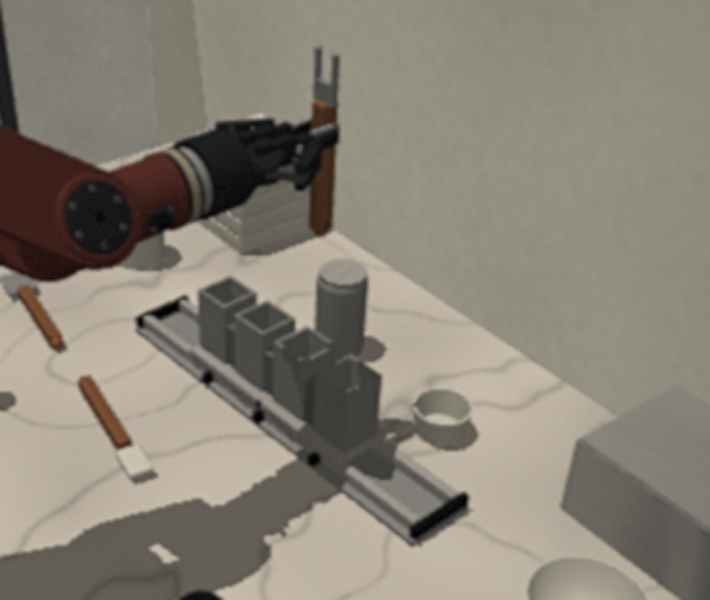

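The fork is held upright, head up. Its tail is at crop (320,235), which is side px (364,166), and the handle sits about 8 mm behind the TCP. I check the tail position against that, then insert.

```bash
cat >> h.py <<'E'
def insert(cup,flip=1,off=8,zend=163):
    o=rpy(flip*up,ax); y=-108+72*cup
    move_l(rp(off,y,380),o,speed=80); f0=get_obs()['wrist_force']
    for z in [300,240,215,200,190,180,175,170,167,165,163,161,159,157]:
        if z<zend: break
        move_l(rp(off,y,z),speed=80); f=(get_obs()['wrist_force']-f0)
        if z<245: print(z,f.round(1),end=' ')
        if f[2]>6 or np.hypot(*f[:2])>12: print('CONTACT'); break
    return get_obs()
E
python3 - <<'E'
from h import *
w=px2w('side',364.2,165,262)-C; print('tail rail',w@ax,w@ay)
o=insert(1,zend=157); print(o['tcp_pos'],o['t']); save('side','s2')
E
python3 -c "
import cv2
a=cv2.imread('pics/s2.png')[130:310,260:460];cv2.imwrite('pics/s2c.png',cv2.resize(a,(600,540),interpolation=cv2.INTER_CUBIC))"
```

```text
tail rail 12.60479611549294 -38.95431043678422
240 [-0.3  1.   0.3] 215 [-0.5  1.5  0.5] 200 [-0.2  1.3  0.1] 190 [-0.4 -0.4 -0.5] 180 [0.5 0.3 0.8] 175 [-0.6 -0.1  0.7] 170 [ 0.1 -0.1  0.2] 167 [-0.5 -0.1 -0. ] 165 [ 0.4  1.1 -0.2] 163 [-0.2  0.   0.8] 161 [-0.8  1.   0.5] 159 [-0.9  0.9  1. ] 157 [-2.7  0.4  6.2] CONTACT
[630.88412264 -18.70642177 158.90477105] 32.1
```

View pics/s2c.png

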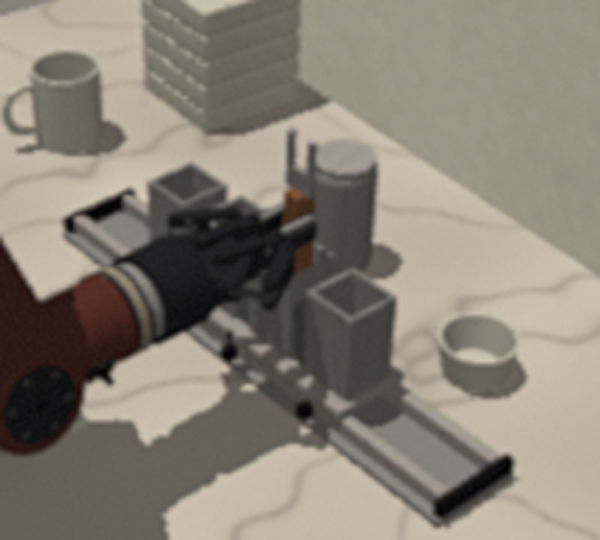

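```bash
cat >> h.py <<'E'
def release(cup,flip=1):
    y=-108+72*cup; o=get_obs(); p=o['tcp_pos']+[0,0,1.5]; move_l(p,speed=40); grip(40)
    wait(.3); move_l(rp(-60,y,162),speed=80); print('w',get_obs()['grip_width'],get_obs()['t'])
E
python3 - <<'E'
from h import *
release(1); save('side','s3')
for x in(-20,-30,-40,-50,-60): print(x,[z for z in range(160,400,20) if solve_ik(rp(x,-36,z),rpy(up,ax)) is not None][-1])
E
python3 -c "
import cv2
a=cv2.imread('pics/s3.png')[130:310,260:460];cv2.imwrite('pics/s3c.png',cv2.resize(a,(600,540),interpolation=cv2.INTER_CUBIC))"
```

```text
w 39.860099749956305 34.0583
-20 380
-30 380
-40 380
-50 380
-60 380
```

View pics/s3c.png

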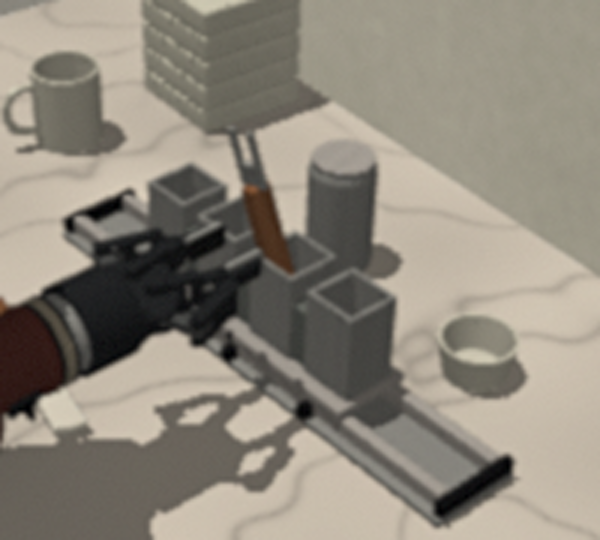

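Run:
```python
from h import *
for u,v,z in((238,130,232),(258,188,186),(292,270,121)):
    w=px2w('side',260+u/3,130+v/3,z)-C; print('side',np.round([w@ax,w@ay,z]))
for x in(-70,-80,-100): print(x,[(x,z) for z in range(140,340,20) if solve_ik(rp(x,-36,z),rpy(up,ax)) is not None])
```

```text
side [-24.   8. 232.]
side [-21. -14. 186.]
side [-15. -51. 121.]
-70 [(-70, 140), (-70, 160), (-70, 180), (-70, 200)]
-80 [(-80, 140), (-80, 160)]
-100 [(-100, 140)]
```

```bash
cat >> h.py <<'E'
def nudge(y0,y1,z=215,flip=1,x=0):
    grip(0); o=rpy(flip*up,ax)
    move_l(rp(-60,y0,z),o); move_l(rp(x,y0,z),speed=100); f0=get_obs()['wrist_force']; s=np.sign(y1-y0)
    for y in np.arange(y0,y1+s,5*s):
        move_l(rp(x,y,z),speed=60); f=get_obs()['wrist_force']-f0; print(y,(f@ay).round(1),end=' ')
        if np.linalg.norm(f)>8: print('STOP'); break
    wait(.3); move_l(rp(x,y+s*-6,z),speed=60); move_l(rp(-60,y-s*6,z),speed=100); print(get_obs()['t'])
E
python3 - <<'E'
from h import *
nudge(45,-30); save('side','s4')
move_l(rp(-40,40,370)); save('top','t4')
E
python3 -c "
import cv2
a=cv2.imread('pics/s4.png')[130:310,260:460];b=cv2.imread('pics/t4.png')[150:270,230:400]
cv2.imwrite('pics/s4c.png',cv2.hconcat([cv2.resize(a,(400,360)),cv2.resize(b,(400,360))]))"
```

```text
Traceback (most recent call last):
  File "h.py", line 72, in nudge
    move_l(rp(-60,y0,z),o); move_l(rp(x,y0,z),speed=100); f0=get_obs()['wrist_force']; s=np.sign(y1-y0)
    ~~~~~~^^^^^^^^^^^^^^^^
station.Unreachable: the arm cannot follow that straight line within its joint ranges
[ WARN:0@0.008] global loadsave.cpp:275 findDecoder imread_('pics/s4.png'): can't open/read file: check file path/integrity
Traceback (most recent call last):
TypeError: 'NoneType' object is not subscriptable
```

```bash
python3 - <<'E'
s=open('h.py').read()
s=s.replace("move_l(rp(-60,y0,z),o); move_l(rp(x,y0,z),speed=100);","move_l(rp(-60,y0,163),o); move_l(rp(x,y0,163),speed=100); move_l(rp(x,y0,z));")
s=s.replace("move_l(rp(-60,y-s*6,z),speed=100);","move_l(rp(x,y-s*30,z+30),speed=100);")
open('h.py','w').write(s)
E
cat > crop.sh <<'E'
python3 -c "
import cv2
a=cv2.imread('pics/$1.png')[130:310,260:460];b=cv2.imread('pics/$2.png')[150:270,230:400]
cv2.imwrite('pics/$3.png',cv2.hconcat([cv2.resize(a,(400,360)),cv2.resize(b,(400,360))]))"
E
python3 - <<'E'
from h import *
nudge(45,-30); move_l(rp(0,30,380)); save('side','s4'); save('top','t4')
E
bash crop.sh s4 t4 s4c
```

```text
45 0.6 40 -0.9 35 0.4 30 0.1 25 -0.1 20 -0.6 15 -0.2 10 -0.7 5 0.2 0 -0.8 -5 -0.5 -10 -0.1 -15 -0.1 -20 -1.0 -25 -0.4 -30 -0.1 41.8167
```

View pics/s4c.png

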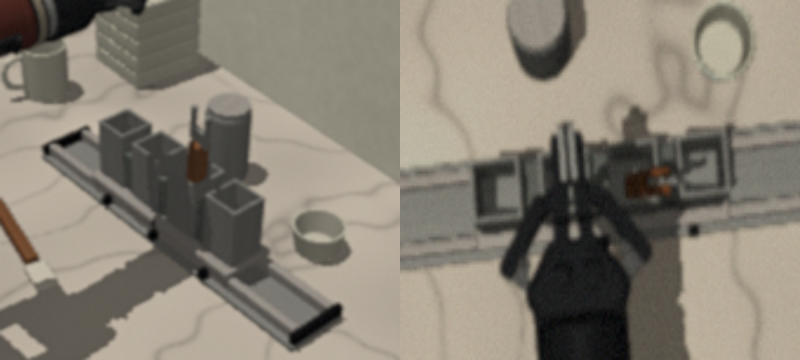

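```bash
python3 - <<'E'
s=open('h.py').read()
s=s.replace("def insert(cup,flip=1,off=8,zend=163):\n    o=rpy(flip*up,ax); y=-108+72*cup","def insert(cup,flip=1,off=8,zend=157,tilt=0):\n    o=rpy(flip*(up+tilt*ay),ax); y=-108+72*cup+tilt*90")
open('h.py','w').write(s)
E
python3 - <<'E'
from h import *
move_j(START)
pick('scraper',[441,208],flip=-1)
t=-.06; goto(rp(8,36+t*90,380),rpy(-up-t*ay,ax)); o=get_obs(); print(o['grip_width'],o['tcp_pos'],o['t'])
o=insert(2,flip=-1,tilt=t); print(o['tcp_pos'],o['t']); save('side','s5'); save('top','t5')
E
bash crop.sh s5 t5 s5c
```

```text
scraper [441. 207.  14.] [-0.134 -0.991  0.   ] 200 0.57
width 16.675508010058593 f [ 0.5 -0.   3.3]
lifted 16.416314574040463 53.1333
16.560577841230987 [624.71816182  47.98229637 380.57695447] 55.4417
240 [ 0.1 -0.1 -0.9] 215 [ 0.6  0.3 -0.2] 200 [-0.7 -0.2  0. ] 190 [0.5 0.1 0.2] 180 [-0.   0.2 -0.1] 175 [ 0.1 -0.6 -0.5] 170 [ 0.6  0.5 -0.6] 167 [ 0.8 -1.9 -0.8] 165 [-0.2 -0.   0.1] 163 [-0.7 -0.2  1. ] 161 [-2.1 -1.1  6.5] CONTACT
[624.96101069  47.768052   162.68007151] 60.5833
```

View pics/s5c.png

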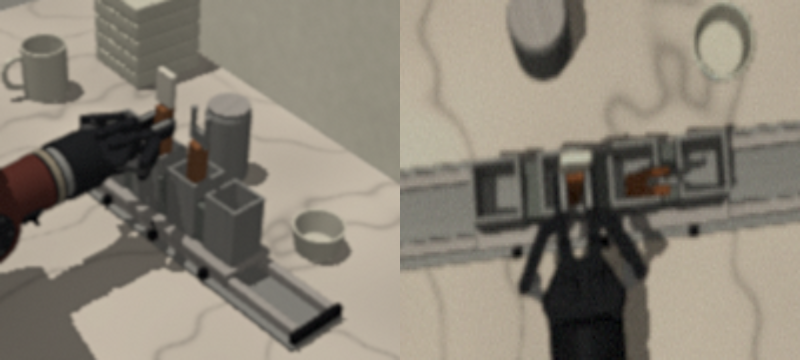

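```bash
python3 - <<'E'
from h import *
release(2); move_l(rp(-60,118,162)); move_l(rp(0,118,165)); move_l(rp(0,118,380)); move_j(START)
save('side','s6'); save('top','t6'); print(get_obs()['t']); print(utensil('turner',np.array([450,290,0]),take=False))
E
bash crop.sh s6 t6 s6c
```

```text
w 40.17509740852417 62.5917
68.2167
(array([450.19710404, 288.23258201,  14.        ]), array([0.11687897, 0.99314617, 0.        ]), np.float64(201.12066830261597), 0.73)
```

View pics/s6c.png

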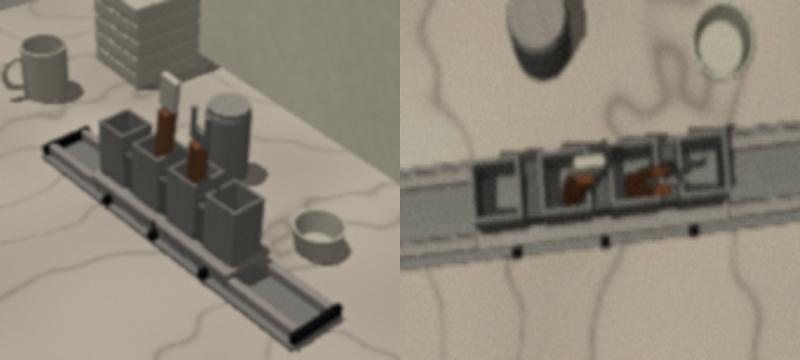

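Both stand in cups 1 and 2, leaning slightly towards -y. The turner goes into cup 3 next.

```bash
python3 - <<'E'
from h import *
pick('turner',[450,289],flip=1)
t=.04; goto(rp(8,108+t*90,380),rpy(up+t*ay,ax)); o=get_obs(); print(o['grip_width'],o['tcp_pos'],o['t'])
o=insert(3,tilt=t); print(o['tcp_pos'],o['t']); save('side','s7'); save('top','t7')
E
bash crop.sh s7 t7 s7c
```

```text
turner [449. 288.  14.] [0.134 0.991 0.   ] 201 0.62
width 16.86327812186161 f [-0.  -0.3  2.3]
lifted 16.6673170386558 75.0333
16.25889726786153 [617.58786814 128.74287402 380.69909442] 77.7
240 [ 0.3 -0.2 -0.1] 215 [ 0.6  0.  -0.2] 200 [0.8 0.3 0.1] 190 [0.6 0.3 0.5] 180 [ 0.4  0.5 -0.1] 175 [-0.1  1.1 -0.3] 170 [ 0.5  0.2 -0.4] 167 [ 0.3 -0.2 -0.5] 165 [0.6 0.4 0.3] 163 [1.4 0.3 0.2] 161 [ 0.5 -0.  -0.5] 159 [ 1.3 -0.1 -0.4] 157 [-0.1  0.2  0.7] [617.55129757 128.53106981 157.4918622 ] 83.3417
```

View pics/s7c.png

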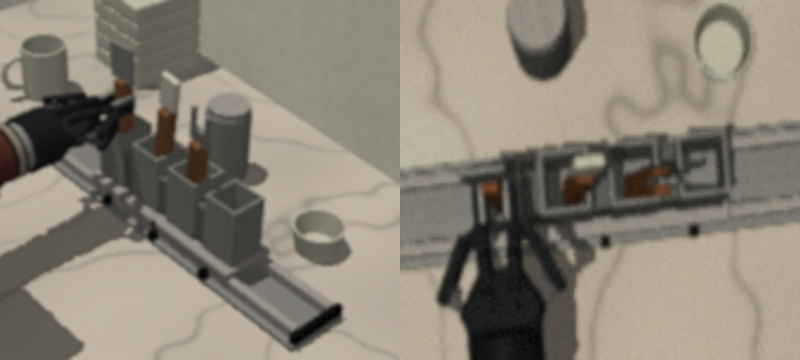

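```bash
python3 - <<'E'
from h import *
f0=get_obs()['wrist_force']
for z in (155,153,151):
    p=get_obs()['tcp_pos']; p[2]=z; move_l(p,speed=40); f=get_obs()['wrist_force']-f0; print(z,f.round(1))
    if f[2]>4: break
release(3); move_l(rp(-60,190,162)); move_l(rp(0,190,165)); move_l(rp(0,190,380)); move_j(START)
save('side','s8'); save('top','t8'); print(get_obs()['t'])
print([solve_ik(rp(0,y,z),down(YAW+180)) is not None for y,z in((-200,380),(-200,75),(-40,75))])
E
bash crop.sh s8 t8 s8c
```

```text
155 [-2.7  0.2  4.9]
w 39.89641584212879 85.6
91.525
[True, True, True]
```

View pics/s8c.png

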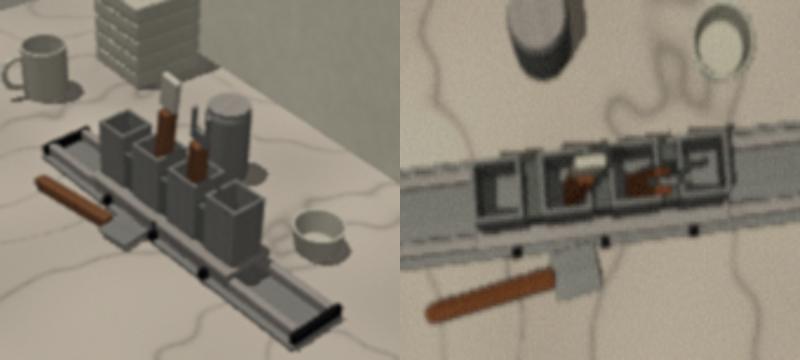

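On exit the turner was caught under its head and pulled out, because it leaned to +y. It now lies in front of the rail, tail near top px (244,254) and head near (315,241), pointing -y. I'll pick it up again with a narrow, offset approach beside the rail, and tilt it towards -y when placing.

```bash
python3 - <<'E'
from h import *
import h
h.HEAD['turner']=-1
T,e,L,sc=utensil('turner',np.array([515,205,0])); g=T+115*e
print(T,e,L,sc); print('rail coords grasp',(g-C)@ax,(g-C)@ay,'tail',(T-C)@ax,'gap',-45-(g-C)@ax)
assert 185<L<212 and -45-(g-C)@ax>28
n=np.array([e[1],-e[0],0]); n*=-np.sign(n@ax)   # towards robot
yw=np.degrees(np.arctan2(-e[1],-e[0])); o=down(yw)
grip(42,60); p=g+7*n; p[2]=250; goto(p,o); f0=get_obs()['wrist_force']
for z in(60,40,30,20,12,6,3):
    p[2]=z; move_l(p,speed=60); f=get_obs()['wrist_force']-f0; print(z,f.round(1),end=' ')
    if np.linalg.norm(f)>10: print('STOP'); break
else:
    grip(5,60); print('\nw',get_obs()['grip_width'],(get_obs()['wrist_force']-f0).round(1))
    p[2]=330; move_l(p); print(get_obs()['grip_width'],get_obs()['t']); save('side','s9'); save('top','t9')
E
bash crop.sh s9 t9 s9c
```

```text
Traceback (most recent call last):
TypeError: cannot unpack non-iterable NoneType object
[ WARN:0@0.007] global loadsave.cpp:275 findDecoder imread_('pics/s9.png'): can't open/read file: check file path/integrity
Traceback (most recent call last):
TypeError: 'NoneType' object is not subscriptable
```

```bash
cat > rep.py <<'E'
from h import *
im=np.array(get_image('top')); hsv=cv2.cvtColor(im,cv2.COLOR_RGB2HSV)
m=((hsv[...,0]<12)|(hsv[...,0]>172))&(hsv[...,1]>110)&(hsv[...,2]>40)
m[:225]=0; m[275:]=0; m[:,:225]=0; m[:,325:]=0
n,lab,st,_=cv2.connectedComponentsWithStats(m.astype(np.uint8)); i=1+st[1:,4].argmax(); print(st[i])
p=np.argwhere(lab==i)[:,::-1].astype(np.float32); vx,vy,x0,y0=cv2.fitLine(p,cv2.DIST_L2,0,.01,.01).ravel()
d=np.array([vx,vy])*np.sign(vx); c=np.array([x0,y0]); s=(p-c)@d
T=px2w('top',*(c+d*(s.min()-.5)),14); E=px2w('top',*(c+d*(s.max()+.5)),14); L=np.linalg.norm(E-T); e=(E-T)/L; g=T+115*e
print(T,e,L); gap=-45-(g-C)@ax; print('rail coords grasp',(g-C)@ax,(g-C)@ay,'tail',(T-C)@ax,'gap',gap)
assert 140<L<160 and gap>28
n=np.array([e[1],-e[0],0]); n*=-np.sign(n@ax)
o=down(np.degrees(np.arctan2(-e[1],-e[0])))
grip(42,60); p=g+7*n; p[2]=250; goto(p,o); f0=get_obs()['wrist_force']
for z in(60,40,30,20,12,6,3):
    p[2]=z; move_l(p,speed=60); f=get_obs()['wrist_force']-f0; print(z,f.round(1),end=' ')
    if np.linalg.norm(f)>10: print('STOP'); break
else:
    grip(5,60); print('\nw',get_obs()['grip_width'],(get_obs()['wrist_force']-f0).round(1))
    p[2]=330; move_l(p); print(get_obs()['grip_width'],get_obs()['t']); save('side','s9'); save('top','t9')
E
python3 rep.py
```

```text
[261 243  17   8  53]
[529.17143885 164.31397705  14.        ] [ 0.14432358 -0.98953055  0.        ] 44.742843641206356
rail coords grasp -70.17927656338276 40.2680474501283 tail -76.62502391456522 gap 25.179276563382757Traceback (most recent call last):
  File "rep.py", line 10, in <module>
    assert 140<L<160 and gap>28
           ^^^^^^^^^^^^^^^^^^^^
AssertionError
```

Run:
```python
from h import *
im=save('top','t9')[:,:,::-1]; hsv=cv2.cvtColor(np.ascontiguousarray(im),cv2.COLOR_BGR2HSV)
cv2.imwrite('pics/t9c.png',cv2.resize(im[200:290,200:350],(800,480),interpolation=cv2.INTER_NEAREST))
print(hsv[247,240:300:4].tolist()); print(hsv[252,240:300:4].tolist())
```

```text
[[17, 46, 176], [20, 43, 161], [17, 45, 174], [18, 44, 167], [16, 61, 122], [14, 115, 95], [12, 174, 91], [12, 179, 94], [12, 196, 95], [12, 179, 101], [11, 164, 107], [12, 165, 96], [12, 97, 103], [18, 56, 137], [23, 33, 130]]
[[17, 52, 157], [11, 156, 98], [13, 177, 95], [11, 164, 104], [13, 176, 107], [12, 168, 106], [14, 138, 94], [14, 78, 111], [20, 50, 149], [18, 42, 169], [17, 47, 158], [18, 48, 165], [18, 45, 169], [16, 47, 168], [17, 47, 169]]
```

View pics/t9c.png

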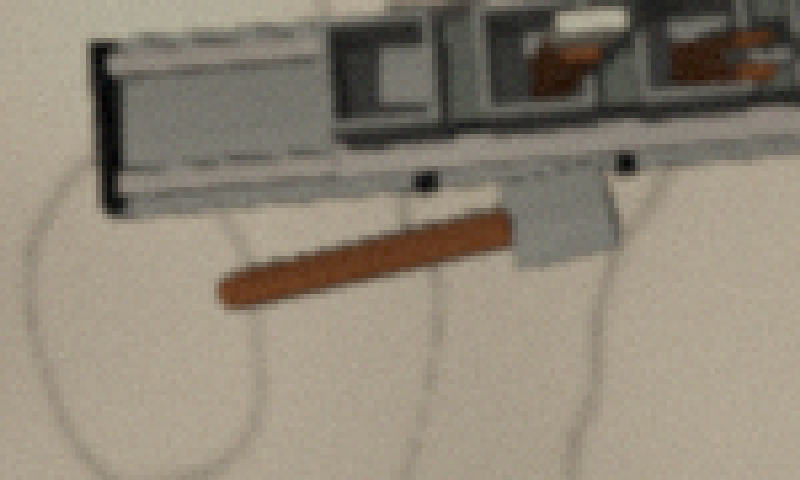

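The turner is in the same place as before; my hue threshold was too tight. Retrying.

```bash
sed -i 's/hsv\[...,0\]<12/hsv[...,0]<17/' rep.py; python3 rep.py
```

```text
[241 240  55  17 341]
[514.47102049 217.32408527  14.        ] [ 0.2147086  -0.97667816  0.        ] 148.50816234646436
rail coords grasp -71.92994244681205 95.12725768485993 tail -86.56911283173109 gap 26.92994244681205Traceback (most recent call last):
  File "rep.py", line 10, in <module>
    assert 140<L<160 and gap>28
           ^^^^^^^^^^^^^^^^^^^^
AssertionError
```

```bash
python3 - <<'E'
s=open('rep.py').read()
a=s.replace("T+115*e","T+35*e").split("else:")[0]+"""else:
    grip(5,40); print('w',get_obs()['grip_width']); p[2]=8; move_l(p,speed=60); move_l(p-60*ax,speed=80); grip(50); q=p-60*ax; q[2]=250; move_l(q); move_j(START)
"""
open('drag.py','w').write(a)
b=s.replace("m[275:]=0","m[310:]=0").replace("T+115*e","T+120*e").replace("grip(42,60); p=g+7*n","grip(60,60); p=g+0*n")
open('rep2.py','w').write(b)
E
python3 drag.py && python3 rep2.py
```

```text
[241 240  55  17 343]
[514.59048128 217.35201186  14.        ] [ 0.21492262 -0.97663108  0.        ] 148.50879101834394
rail coords grasp -81.9846398228522 174.4946335478302 tail -86.44764696539261 gap 36.9846398228522
60 [ 1.  -0.7  1.1] 40 [ 1.2 -0.6  0.2] 30 [ 0.8  0.  -0.2] 20 [ 0.1 -0.6  0.1] 12 [ 0.7 -0.7  0.6] 6 [0.5 1.1 0.2] 3 [ 0.8 -0.6 -0.5] w 17.219834593081295
[244 266  55  17 341]
[447.67929151 209.97018795  14.        ] [ 0.20012203 -0.97977098  0.        ] 148.46094927539528
rail coords grasp -140.2505102568635 88.54843145360614 tail -153.7497717350737 gap 95.25051025686349
60 [ 0.2 -0.1  0.8] 40 [ 0.5  0.3 -0.2] 30 [0.3 0.4 0.6] 20 [-0.4  0.1  0.7] 12 [-0.6  0.1  0.1] 6 [-0.4 -0.1  0.9] 3 [-0.6  0.4  0.1] 
w 16.64103484012596 [0.9 0.2 1.1]
16.767337722689177 114.4667
```

```bash
sed -i 's/159,157\]/159,157,155,153]/; s/zend=157/zend=153/' h.py
python3 - <<'E'
from h import *
t=-.05; goto(rp(8,108+t*90,380),rpy(-up-t*ay,ax))
o=insert(3,flip=-1,tilt=t); print(o['tcp_pos'],o['t']); release(3); save('side','s10'); save('top','t10')
E
bash crop.sh s10 t10 s10c
```

```text
240 [-1.2 -0.7  0.7] 215 [ 0.   0.  -0.4] 200 [ 0.5 -0.4 -0.3] 190 [-0.9 -0.   0.2] 180 [-1.  -0.1  0.6] 175 [-1.1 -0.3  0.2] 170 [-0.9 -0.8 -0.2] 167 [-1.2 -0.6 -0.3] 165 [-0.2 -0.3  0.2] 163 [-0.1  0.7  0.1] 161 [-2.8 -0.6  5.6] 159 [-4.6 -1.  10.3] CONTACT
[618.90437977 120.45787312 162.89909883] 122.5833
w 39.91484839127714 124.5333
```

View pics/s10c.png

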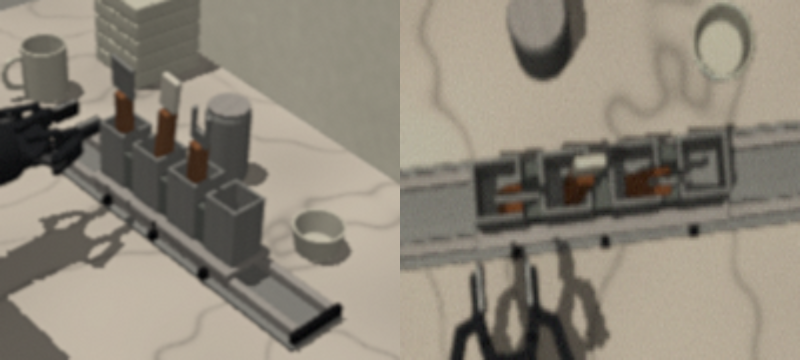

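```bash
python3 - <<'E'
from h import *
grip(15); move_l(rp(-60,205,162)); move_l(rp(0,205,165)); move_l(rp(0,205,380)); move_j(START)
save('side','s11')
o=rpy(-ax,-up+.25*ay); grip(0,40)
p=get_obs()['tcp_pos']; p[2]=380; move_l(p); goto(rp(0,-230,380),o); move_l(rp(0,-230,75),speed=200); save('top','t11')
f0=get_obs()['wrist_force']; move_l(rp(0,-165,75),speed=80)
for y in range(-157,-70,6):
    move_l(rp(0,y,75),speed=50); b=get_obs(); print(y,((b['wrist_force']-f0)@ay).round(1),end=' ')
move_l(rp(0,-150,75)); move_l(rp(0,-230,90)); move_l(rp(0,-230,380),speed=200); wait(.5)
save('side','s12'); save('top','t12'); print(get_obs()['t'])
E
python3 -c "
import cv2
a=cv2.imread('pics/s12.png')[100:280,230:430];b=cv2.imread('pics/t12.png')[150:270,190:360]
cv2.imwrite('pics/s12c.png',cv2.hconcat([cv2.resize(a,(400,360)),cv2.resize(b,(400,282)).copy() if 0 else cv2.resize(b,(400,360))]))"
```

```text
-157 0.1 -151 0.1 -145 -0.4 -139 0.7 -133 -1.6 -127 -3.6 -121 -3.1 -115 -4.6 -109 -4.4 -103 -3.7 -97 -0.4 -91 0.9 -85 1.0 -79 1.1 -73 0.3 145.8
```

View pics/s12c.png

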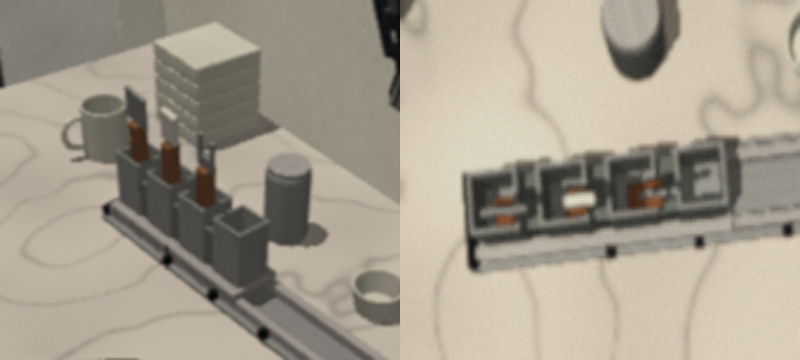

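Run:
```python
from h import *
for i in (0,3): print('cup',i,'expected crop px',((proj('top',rp(0,100-108+72*i,121))-[190,150])*[400/170,3]).round())
for n in('mug','spice_jar','bowl','salt_jar','ramekin','oil_can'): 
    r=spot_in(n,'top'); print(n,np.round(r[0]['extent']) if r else None)
sign_off()
```

```text
cup 0 expected crop px [303. 174.]
cup 3 expected crop px [ 95. 201.]
mug [155. 207.  38.  43.]
spice_jar [227. 330.  25.  22.]
bowl [497. 191.  27.  30.]
salt_jar None
ramekin [366. 165.  27.  27.]
oil_can [290. 160.  27.  35.]
the job is handed in; nothing more can be done
```

The job is done and handed in at about 146 s of the 210 s. The carrier sits at the serving station with the fork, scraper and turner standing upright, heads up, in cups 1, 2 and 3. There was no spoon in this start, and I left the blue look-alike fork alone.

- **Turner came out once:** after its first placing, the turner was lying in front of the rail. The gripper probably caught it under the head while backing out. I dragged it clear, picked it up again and placed it with a lean the other way; it has stayed put since.
- **Fork straightened:** after release it leaned towards the next cup, so I nudged it back.
- **Carrier position:** in the last pictures cups 0 and 3 are within a few millimetres of where they should be at the serving station. That is read by eye from the top view and cannot settle the 4 mm limit. The push force dropping away shows the carrier went over the hump and ran on by itself.
- **Utensils:** all three were still standing in the final side and top views.
- **Crockery and jars:** the mug, spice jar, ramekin and oil can were found where they started. The last check did not confirm two: the bowl gave a smaller outline about 11 pixels off, and the salt jar was not found. The arm was over that side and may have blocked the view; it felt no unexpected contact there.

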